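# Slide the file rack to its station, draw a file and hold it level

### The arm

A 6-joint arm with a two-finger parallel gripper is mounted at the origin on the work surface. World frame = base frame: x ahead of the robot, y to its left, z up, the work surface at z = 0. Lengths are in mm, angles in rad, forces in N, time in s.
With the tool pointing down it reaches from about 275 to 750 mm from the base axis. Payload 10.2 kg.
Tool frame: the origin (TCP) lies at the very end of the fingers, on their centre line; the grasp point (between the pads) lies 19 mm behind it; z points along the fingers, y is the line along which they close (so a half turn about z gives the same grasp; the last joint's range is limited). The gripper opens to 85 mm and grips with 20 to 120 N. Pads are 22 mm wide; open, the fingers measure 114 mm over their backs; the gripper's body (76 mm by 85 mm) begins 54 mm behind the grasp point. The pads swing forward as they close: fully open they stand 13 mm farther back than shut.
Start: joints at [1.041, 0.313, 1.498, -0, 1.331, -0.223], TCP at [158.568, 500.487, 231.294] pointing down, gripper open.
Joint ranges: [-2.94, 2.94], [-0.97, 2.17], [0.19, 2.56], [-1.23, 4.37], [0.02, 3.11], [-2.88, 2.88]. Speed limits (rad/s): [2.39, 2.39, 3.01, 3.14, 3.14, 3.14].

### API

Orientations are given as a unit quaternion [w, x, y, z].
In Python, from rig import monitor, eyes, job gives the robot as it stands. The module is installed in compiled form; this text tells all that it offers.
- The arm moves only by the tool send_rows, never from a script. Its argument "targets" is one flat list of numbers, 7 for each row, row after row: the turn, a rotation vector about the tool's x, y, z in degrees, then the shift along the tool's x, y, z in units of 60 mm (1.0 is 60 mm), then the opening, from -1 (shut) to 1 (fully open), so that 0 is half open. A call has 1 to 5 rows; each row shifts and turns the commanded pose from where the row before left it, along the tool's axes as they then stand; what a row does not reach is not made up. A row lasts 1/8 s, in which the tool goes at most 62.5 mm and 10.7 degrees, less where a joint would pass 70% of its speed; a pose out of reach is approached as far as the arm can. A call is refused whole if a number of a shift passes 1 or a number of a turn 10.7, either way. A call with a gripper value outside its range is refused whole. The fingers move at their own pace and stop on an object; "newtons" is the grip in N (left out, the last holds). Time passes only in rows, so rows that do not move let the fingers close. It gives the time, the measured TCP pose, the force, the opening and the grip force at its end, in the units of the state.
- monitor.sense(): the state, without advancing time (a new reading comes with each control period).
- eyes.capture(name): name is "side" or "top" or "wrist"; returns a dict with "img" (384x512x3 uint8, red, green, blue), "K" (3x3 intrinsics, pixels), "R" (3x3) and "t" (3): a world point X has camera coordinates R X + t. Camera axes: x right, y down, z forward; pixel columns grow to the right and rows downward; lengths in mm; the calibration is good to about 2 mm. The wrist camera is an equidistant fisheye: a pixel r from the principal point sees the ray r / f radians off the axis. A picture is of the moment at which its call begins. There is no depth.
- job.finish_job(): hands the job in; it is judged then, once.
The state is a dict: "time_s": time; "joints": joint angles; "dq": joint speeds; "tau": joint torques, N m; "eef_pos": TCP position; "ee_rot": TCP orientation; "force": force on the tool from outside, world axes, zero at the start; "wrist_torque": the same for the moment, N m; "grip_width": opening from 0.0 (shut) to 1.0 (fully open); "grip_force": force on a finger pad.
Only numpy, scipy, OpenCV 4.12 (cv2) and the standard library are available. Lean on these libraries where they do the work, as an engineer would, in place of code of your own. Each camera call takes 0.05 s, during which the arm holds its last target. There are 200 camera calls.

### The job

Push the file rack along its rail to the next station, where its pointer meets the second lug and the carriage clicks into the detent, and leave it there. Then draw the file with the square handle out along its sloping slot, turn it level and keep holding it with its handle about 25 cm above the bench: the job finishes with the file still in the gripper, clear of everything else. Leave the two other files in their slots and the things around the rack where they lie.

Things in the scene. Friction and masses are not known exactly. Their poses are not given: they have to be found in the camera images.
- rail: Low aluminium rail 400 mm long, 44 mm wide, top 20 mm above the bench, on a 100 mm wide steel foot, fixed to the bench. Origin on the bench under its centre line; its y axis runs along the rail, z up, and its -x side faces the robot. Two small steel lugs stand on its robot side: the home station at y = -40 mm and the work station at y = +40 mm.
- travel (a joint): Travel of the carriage along the rail's +y, m: 0 = parked at the home lug, 0.080 = the work station. It slides against about 2 N of friction; a sprung ball has to be pushed over a low bar (some 5 to 7 N in all) on leaving home (at 0.001 to 0.007), on entering the work detent (crest at 0.073) and on overrunning it (crest at 0.087); beyond a crest it is drawn in. End stop at 0.105.
- carriage: The sliding aluminium carriage with the file rack on it, a dark wooden block with three slots in a row. Origin on the bench level below the middle slot's mouth, axes parallel to the rail's. The slots lie at y = -68, 0 and +68 mm and slope at 45 degrees: the way out of a slot is (-x, +z) in equal parts, towards the robot and up. The mouths are centred at x = 0, z = 105 mm; slots are 62 mm deep and a little larger than the blades (7.5 by 18 mm). Any file can be in any slot.
- push_face (a point): Centre of the outer (-y) face of the carriage's upright aluminium push plate: 50 mm wide (x), 8 mm thick (y; it lies on the +y side of this point), from 32 to 102 mm above the bench. Open room on its -y side, above the 20 mm high rail. It moves with the carriage; axes parallel to the rail's.
- pointer (a point): Tip of the small steel pointer on the robot side of the carriage, above the lugs; 30 mm above the bench.
- station (a point): Top of the work station's lug on the rail; the pointer stands straight over it when the carriage is in the detent.
- square_file: The file to draw: plain pale wooden handle (all three handles are of the same wood) of square section, 24 by 24 mm and 85 mm long, and a steel blade 14 mm wide, 5 mm thick and 75 mm long; about 90 g. Origin at the shoulder where blade and handle meet. As it stands in its slot the frame is parallel to the rail's and the file's long axis points along (-0.707, 0, 0.707) of this frame, towards the handle's end; the handle's flat sides face +y and -y.
- square_handle (a point): Centre of the square handle, half-way along it, 42.5 mm from the shoulder; about 135 mm above the bench in the slot. Its z axis is the file's long axis, from blade to handle's end; its y axis is square to two flat sides.
- round_file: Another file, like blade, with a pear-shaped round handle 28 mm across and 85 mm long: stays in its slot. Origin at the shoulder.
- round_handle (a point): Centre of the pear-shaped handle, 42.5 mm from its shoulder; z axis along the file. 135 mm above the bench in its slot.
- knob_file: Third file, like blade, with a short knob handle 28 mm across and 57 mm long: stays in its slot. Origin at the shoulder.
- knob_handle (a point): Centre of the knob handle, 28.5 mm from its shoulder; z axis along the file. 125 mm above the bench in its slot.
- brick: Pale soldering brick 110 x 65 x 50 mm, bystander; origin under its centre.
- jar: White ceramic jar, 72 mm across, 85 mm high, bystander on the left; origin under its centre.
- tin: Round aluminium tin, 62 mm across, 30 mm high, close behind the rail, bystander; origin under its centre.
- pliers: Pliers with black grips, 155 mm long, lying 13 mm high on the robot side of the rack, bystander; origin on the bench between the grips, jaws to its +x.
- steel_block: Bare steel block 60 x 60 x 40 mm, bystander; origin under its centre.
- tweezers: Steel tweezers 110 mm long, 6 mm high, lying on the bench, bystander; origin under the middle, along its x.
- dish: Small white bowl 80 mm across, 30 mm high, bystander; origin under its centre.
Mind the look-alikes: they are no part of the job. What is shaped like the square_file but yellow is not meant. Leave any blue or red look-alike of the round_file alone.

How it is judged:
By the outcome, as a careful person would: the job done as asked, in the order asked, and still so for the second after the job is handed in, while the arm keeps its last pose, push and grip.
It also fails if it takes over 54 s, if anything falls off the work surface, if the arm or the gripper's body presses on something with over 40 N, if the wrist force passes 120 N, or if a joint passes its speed limit or range.

## Working session

There is one attempt and no reset: what is moved stays moved. The work goes in short steps, Python scripts to look and compute and a tool call to move; the robot and the scene stay as the last step left them, time stands still between calls to the robot, and variables do not carry over. Pictures are saved under pics/ and viewed, at most 10 in all, crops included, and the job is handed in when it is done.

Besides the shell and the picture viewer there is one more tool, called after "Request:" by a JSON object that holds its "op" and its "data". send_rows: Moves the arm, as the interface text tells. Its arguments: {"type":"object","properties":{"targets":{"type":"array","items":{"type":"number"}},"newtons":{"type":"number"}},"required":["targets"]}

```bash
mkdir -p pics; python3 - <<'E'
from rig import monitor, eyes
import cv2,numpy as np,pickle
s=monitor.sense();print({k:np.round(v,3) for k,v in s.items()})
D={n:eyes.capture(n) for n in("side","top")}
pickle.dump(D,open("d0.pkl","wb"))
for n in D:
  cv2.imwrite(f"pics/{n}0.png",cv2.resize(D[n]["img"][:,:,::-1],(800,600),interpolation=cv2.INTER_CUBIC))
  d=D[n];print(n,np.round(d["K"],1).tolist(),np.round(d["R"],3).tolist(),np.round(d["t"],1))
E
```

```text
{'time_s': np.float64(0.0), 'joints': array([ 1.041,  0.313,  1.498, -0.   ,  1.331, -0.223]), 'dq': array([-0.001,  0.002, -0.   , -0.   , -0.001, -0.002]), 'tau': array([ 1.0000e-03, -4.1226e+01, -2.5975e+01, -0.0000e+00,  4.0000e-03,
       -0.0000e+00]), 'eef_pos': array([158.425, 500.244, 230.727]), 'ee_rot': array([-0.   ,  0.153,  0.988, -0.001]), 'force': array([0.076, 0.416, 0.332]), 'wrist_torque': array([ 0.036, -0.031, -0.002]), 'grip_force': np.float64(0.0), 'grip_width': np.float64(0.999)}
side [[377.7, 0.0, 260.7], [0.0, 377.7, 192.8], [0.0, 0.0, 1.0]] [[0.782, -0.623, 0.017], [-0.478, -0.617, -0.625], [0.4, 0.481, -0.78]] [-399.6  313.5 1163.4]
top [[359.3, 0.0, 257.6], [0.0, 359.3, 189.8], [0.0, 0.0, 1.0]] [[-0.018, -1.0, 0.009], [-0.995, 0.017, -0.097], [0.097, -0.011, -0.995]] [  23.9  544.6 1084. ]
```

View pics/side0.png

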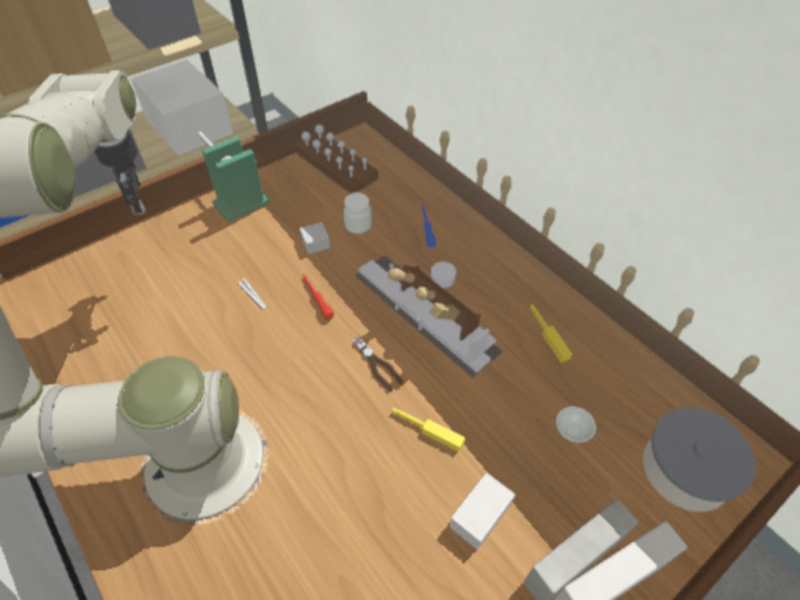

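View pics/top0.png

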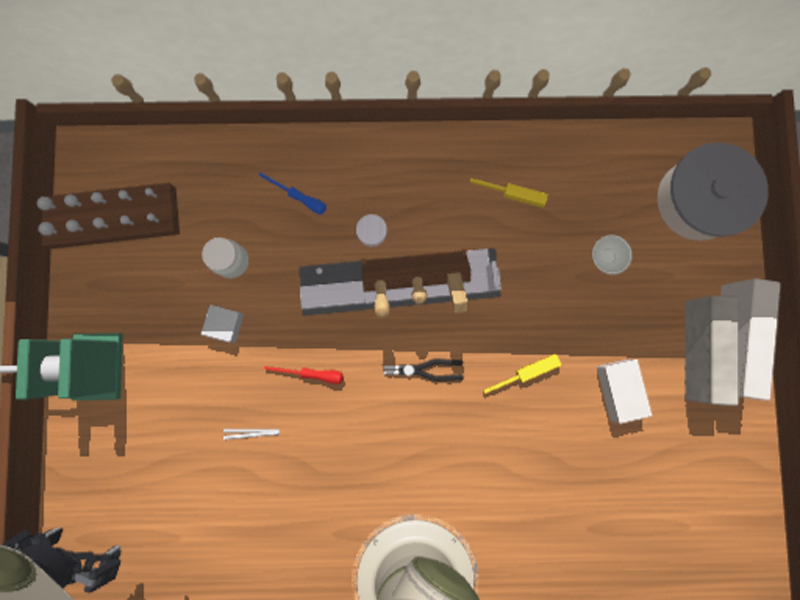

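The top view shows the rack at about (410,280). Its push plate is on the right at (490,270), so -y is to the right. The three wooden handles are at (381,300), (419,292) and (458,295). The one at (458,295) looks square, and the yellow files at (525,192) and (525,375) are look-alikes. I'll enlarge the rack to confirm.

```bash
python3 - <<'E'
import cv2,numpy as np,pickle
D=pickle.load(open("d0.pkl","rb"))
t=D["top"]["img"][150:210,185:325];s=D["side"]["img"][160:245,225:325]
a=cv2.resize(t,(798,342),interpolation=cv2.INTER_CUBIC)
cv2.imwrite("pics/ct.png",a[:,:,::-1])
cv2.imwrite("pics/cs.png",cv2.resize(s,(700,595),interpolation=cv2.INTER_CUBIC)[:,:,::-1])
E
```

```text
(no output)
```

View pics/ct.png

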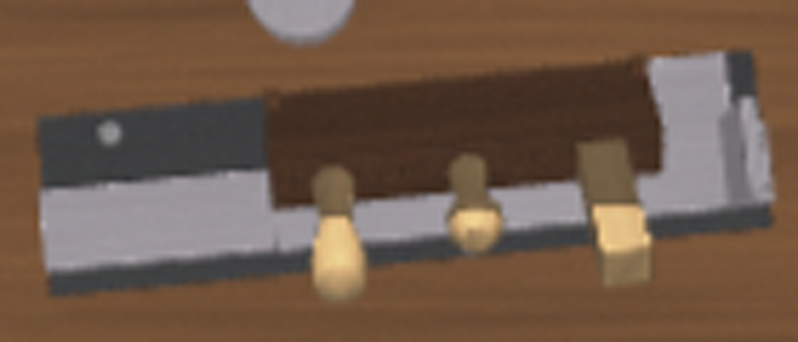

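View pics/cs.png

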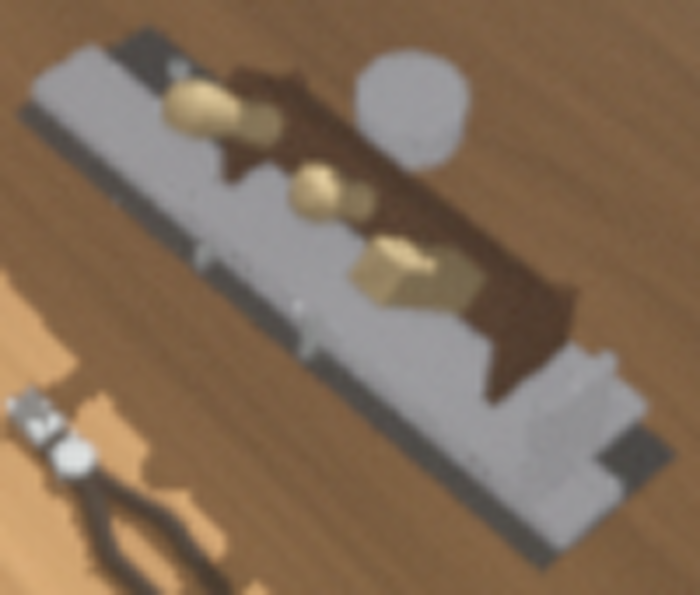

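The crops show three handles: a pear at (338,240), a knob at (472,215) and a square prism at (610,240) in the top crop. The square one is pale wood and sits in the slot nearest the push plate, so it is the file to draw. The work lug is at (205,255) in the side crop, and the pointer and home lug are at (305,320).

```bash
cat > h.py <<'E'
import numpy as np
from scipy.optimize import least_squares
def proj(d,X):
  c=np.asarray(X)@d["R"].T+d["t"]; u=c@d["K"].T; return u[:,:2]/u[:,2:]
def rail(p,X):
  c,s=np.cos(p[2]),np.sin(p[2]); X=np.asarray(X,float)
  return np.c_[p[0]+c*X[:,0]-s*X[:,1],p[1]+s*X[:,0]+c*X[:,1],X[:,2]]
def toP(q,off,k): return np.array(off)+(np.array(q)+.5)/k-.5
E
python3 - <<'E'
from h import *
import pickle
D=pickle.load(open("d0.pkl","rb"))
for d in D.values(): print(-d["R"].T@d["t"])
# foot corners; square handle end centre etc
F=[(-50,200,2),(50,200,2),(50,-200,2),(-50,-200,2)]
tf=toP([(50,292),(38,118),(750,52),(772,225)],(185,150),5.7)
sf=toP([(22,110),(150,28),(672,455),(545,565)],(225,160),7)
f=lambda p:np.r_[(proj(D["top"],rail(p,F))-tf).ravel(),(proj(D["side"],rail(p,F))-sf).ravel()]
r=least_squares(f,[500,0,0]);p=r.x;print(p,np.degrees(p[2]));print(np.round(r.fun.reshape(2,4,2),1).tolist())
# predicted checks: handle centres / ends with carriage y0=-40
s=.7071
for y0 in(-40,):
  for n,X in dict(sqEnd=(-85*s,y0-68,105+85*s),roundEnd=(-85*s,y0+68,105+85*s),home=(-30,-40,25),work=(-30,40,25),ptr=(-30,y0,30)).items():
    for k,off,sc in(("top",(185,150),5.7),("side",(225,160),7)):
      print(n,k,np.round((proj(D[k],rail(p,[X]))[0]-off+.5)*sc-.5))
E
```

```text
[  -2.51376595 -614.8598468  1110.61744847]
[ 437.5686974    26.10242694 1131.35571896]
[5.80023482e+02 2.04093754e+01 7.65496295e-02] 4.385970694613568
[[[0.2, 0.3], [-0.1, -0.5], [0.2, -0.5], [-0.2, 0.2]], [[-0.8, 0.3], [0.2, -0.6], [0.7, -0.1], [-0.6, 0.6]]]
sqEnd top [643. 232.]
sqEnd side [415. 264.]
roundEnd top [358. 258.]
roundEnd side [213.  98.]
home top [482. 213.]
home side [344. 324.]
work top [336. 227.]
work side [239. 234.]
ptr top [483. 212.]
ptr side [345. 318.]
```

```bash
python3 - <<'E'
from h import *
import pickle
D=pickle.load(open("d0.pkl","rb"))
s=.7071;y0=-40
X=[(-85*s,y0-68,105+85*s),(-85*s,y0+68,105+85*s),(-57*s,y0,105+57*s)]
T=toP([(625,264),(339,285),(473,232)],(185,150),5.7)
S=toP([(378,285),(188,108),(305,195)],(225,160),7)
f=lambda p:np.r_[(proj(D["top"],rail([*p,.0765],X))-T).ravel(),(proj(D["side"],rail([*p,.0765],X))-S).ravel()]
r=least_squares(f,[560,20]);p=[*r.x,.0765];print(p);print(np.round(r.fun.reshape(2,-1,2),1).tolist())
def show(n,Q):
  for k,off,sc in(("top",(185,150),5.7),("side",(225,160),7)):print(n,k,np.round((proj(D[k],rail(p,Q))-off+.5)*sc-.5).tolist())
show("lugs",[(-30,-40,25),(-30,40,25)])
for y in(-135,-145,-155,-165):show(y,[(-25,y0+y+40,102),(25,y0+y+40,102),(-25,y0+y+40,32)])
E
```

```text
[np.float64(565.8395433497585), np.float64(27.899754471598897), 0.0765]
[[[0.6, -0.4], [0.6, 0.6], [1.2, 1.0]], [[0.3, -2.3], [-1.2, -0.8], [0.3, -0.9]]]
lugs top [[469.0, 239.0], [322.0, 253.0]]
lugs side [[314.0, 328.0], [208.0, 238.0]]
-135 top [[660.0, 198.0], [650.0, 101.0], [644.0, 212.0]]
-135 side [[466.0, 345.0], [538.0, 289.0], [454.0, 429.0]]
-145 top [[680.0, 196.0], [669.0, 99.0], [662.0, 211.0]]
-145 side [[481.0, 358.0], [553.0, 301.0], [469.0, 441.0]]
-155 top [[699.0, 194.0], [689.0, 97.0], [680.0, 209.0]]
-155 side [[496.0, 371.0], [569.0, 313.0], [484.0, 454.0]]
-165 top [[719.0, 192.0], [708.0, 95.0], [699.0, 207.0]]
-165 side [[512.0, 383.0], [584.0, 326.0], [498.0, 466.0]]
```

```bash
cat >> h.py <<'E'
from scipy.spatial.transform import Rotation as Ro
P=[566,27,.0765]
def plan(target,pitch=0,railf=True,s=None):
  """tool y along rail y; pitch deg tilts tool z forward from straight down"""
  from rig import monitor
  s=s or monitor.sense(); q=s["ee_rot"]; R=Ro.from_quat([*q[1:],q[0]])
  a=P[2]; Z=Ro.from_euler("z",a)
  G=Z*Ro.from_euler("y",-pitch,degrees=True)*Ro.from_matrix(np.array([[-1,0,0],[0,1,0],[0,0,-1.]]))
  t=rail(P,[target])[0] if railf else np.array(target)
  d=t-s["eef_pos"]
  print("t",round(float(s["time_s"]),2),"pos",np.round(s["eef_pos"],1),"tgt",np.round(t,1),"F",np.round(s["force"],1),"w",round(float(s["grip_width"]),3),"gf",round(float(s["grip_force"]),1))
  print(" turn",np.round((R.inv()*G).as_rotvec(degrees=True),2),"shift now",np.round(R.inv().apply(d)/60,3),"after turn",np.round(G.inv().apply(d)/60,3))
E
python3 -c "
from h import *
plan((0,-245,231))"
```

```text
t 0.1 pos [158.4 500.3 230.8] tgt [ 584.7 -217.3  231. ] F [ 0.8 -0.2  0.5] w 0.994 gf 0.0
 turn [ -0.06  -0.03 -21.96] shift now [-1.0385e+01 -9.2550e+00  4.0000e-03] after turn [-6.1700e+00 -1.2467e+01 -3.0000e-03]
```

Request:
{"op": "send_rows", "data": {"targets": [0,0,-7.3,0,-0.9,0,-1,0,0,-7.3,0,-0.9,0,-1,0,0,-7.3,0,-0.9,0,-1]}}

```text
time_s: 0.48
eef_pos: [129.0, 340.3, 230.9]
ee_rot: [-0.0, -0.04, 0.999, -0.0]
force: [0.7, 0.0, 1.5]
grip_width: 0.378
grip_force: 0.0
```

```bash
python3 -c "
from h import *
plan((0,-245,231))"
```

```text
t 0.47 pos [129.  340.3 230.9] tgt [ 584.7 -217.3  231. ] F [0.7 0.  1.5] w 0.378 gf 0.0
 turn [-0.03 -0.02  0.25] shift now [-6.820e+00 -9.876e+00  1.000e-03] after turn [-6.862e+00 -9.846e+00 -2.000e-03]
```

Request:
{"op": "send_rows", "data": {"targets": [0,0,0.25,-0.75,-0.6,0,-1,0,0,0,-0.75,-0.6,0,-1,0,0,0,-0.7,-0.7,0,-1,0,0,0,-0.6,-0.8,0,-1,0,0,0,-0.6,-0.8,0,-1]}}

```text
time_s: 1.1
eef_pos: [349.3, 145.4, 231.3]
ee_rot: [0.0, -0.035, 0.999, 0.0]
force: [1.1, 1.7, 0.1]
grip_width: -0.003
grip_force: 0.0
```

Request:
{"op": "send_rows", "data": {"targets": [0,0,0,-0.5,-0.85,0,-1,0,0,0,-0.5,-0.85,0,-1,0,0,0,-0.5,-0.85,0,-1,0,0,0,-0.5,-0.85,0,-1,0,0,0,-0.5,-0.85,0,-1]}}

```text
time_s: 1.72
eef_pos: [516.8, -98.3, 231.0]
ee_rot: [-0.0, -0.035, 0.999, 0.0]
force: [1.1, 0.5, 0.3]
grip_width: 0.002
grip_force: 0.0
```

```bash
python3 -c "
from h import *
plan((0,-245,231))"
```

```text
t 1.73 pos [516.8 -98.3 231. ] tgt [ 584.7 -217.3  231. ] F [1.1 0.5 0.3] w 0.002 gf 0.0
 turn [ 0.02 -0.02 -0.33] shift now [-9.890e-01 -2.058e+00 -1.000e-03] after turn [-0.977 -2.063  0.   ]
```

Request:
{"op": "send_rows", "data": {"targets": [0,0,-0.3,-0.4,-0.8,0,-1,0,0,0,-0.4,-0.8,0,-1,0,0,0,-0.18,-0.46,0,-1,0,0,0,0,0,0.6,-1,0,0,0,0,0,0,-1]}}

```text
time_s: 2.35
eef_pos: [582.7, -215.0, 192.5]
ee_rot: [-0.003, -0.038, 0.999, 0.002]
force: [-0.1, 0.4, 0.6]
grip_width: 0.006
grip_force: 0.0
```

```bash
python3 - <<'E'
from h import *
from rig import eyes
import cv2,pickle
plan((0,-245,60))
d=eyes.capture("wrist");pickle.dump(d,open("w1.pkl","wb"));print(d["K"].tolist(),d["R"].tolist(),d["t"])
cv2.imwrite("pics/w1.png",cv2.resize(d["img"][:,:,::-1],(800,600),interpolation=cv2.INTER_CUBIC))
E
```

```text
t 2.35 pos [ 582.7 -215.   192.5] tgt [ 584.7 -217.3   60. ] F [-0.1  0.4  0.6] w 0.006 gf 0.0
 turn [ 0.21 -0.29 -0.03] shift now [-0.041 -0.049  2.208] after turn [-0.03  -0.041  2.208]
[[297.3186396354542, 0.0, 254.72440232099288], [0.0, 297.3186396354542, 187.9766646371703], [0.0, 0.0, 1.0]] [[-0.07505649967034146, 0.9971756816579557, 0.0026798819430663354], [0.9460106455609514, 0.07035501655207625, 0.3164080121161761], [0.31532583202552444, 0.026283674704078473, -0.9486194116195719]] [ 257.55374324 -565.13955917  167.56919652]
```

View pics/w1.png

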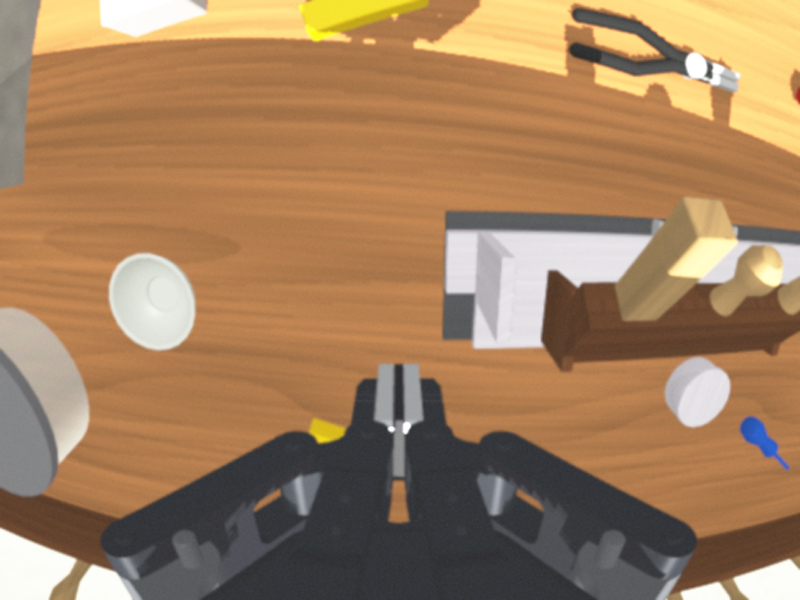

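The wrist view shows the plate's outer face with top edge roughly (477,232)-(513,245) to (512,338). The square handle's end is at about (710,220), and the rail foot's near end is at (445,212)-(443,338). I'll turn these into positions.

```bash
cat >> h.py <<'E'
def ray(d,uv,z):
  x=(np.array(uv,float)-d["K"][:2,2])/d["K"][0,0]; th=np.hypot(*x)
  v=np.r_[x/th*np.sin(th),np.cos(th)]; C=-d["R"].T@d["t"]; w=d["R"].T@v
  return C+w*(z-C[2])/w[2]
def inrail(X):
  c,s=np.cos(P[2]),np.sin(P[2]); a,b=X[0]-P[0],X[1]-P[1]; return np.round([c*a+s*b,-s*a+c*b,X[2]],1)
def wproj(d,X):
  c=d["R"]@X+d["t"]; th=np.arctan2(np.hypot(c[0],c[1]),c[2]); return d["K"][:2,2]+c[:2]/np.hypot(c[0],c[1])*th*d["K"][0,0]
E
python3 - <<'E'
from h import *
import pickle
d=pickle.load(open("w1.pkl","rb"))
for n,uv,z in[("tl",(477,232),102),("tl2",(500,245),102),("br2",(512,338),102),("br1",(485,334),102),("bot1",(477,232),32),("bot2",(485,332),32),("foot",(445,212),2),("foot2",(443,338),2),("sqend",(709,220),165)]:
  X=ray(d,(np.array(uv)+.5)*.64-.5,z);print(n,np.round(X,1),inrail(X))
for y in(-185,-190,-195):
  print(y,[np.round(wproj(d,rail(P,[X])[0])/.64) for X in((-25,y,102),(25,y,102),(-25,y,32),(25,y,32))])
E
```

```text
tl [ 542.4 -176.8  102. ] [ -39.1 -201.4  102. ]
tl2 [ 548.2 -163.7  102. ] [ -32.3 -188.8  102. ]
br2 [ 600.6 -149.   102. ] [  21.1 -178.1  102. ]
br1 [ 599.1 -165.   102. ] [  18.4 -193.9  102. ]
bot1 [ 554.7 -163.5   32. ] [ -25.8 -189.1   32. ]
bot2 [ 626.7 -148.4   32. ] [  47.2 -179.5   32. ]
foot [ 547.3 -183.     2. ] [ -34.7 -208.     2. ]
foot2 [ 646.4 -174.2    2. ] [  64.8 -206.8    2. ]
sqend [514.  -83.1 165. ] [ -60.3 -105.8  165. ]
-185 [array([506., 258.]), array([499., 344.]), array([483., 233.]), array([479., 303.])]
-190 [array([497., 258.]), array([491., 344.]), array([475., 233.]), array([472., 303.])]
-195 [array([488., 258.]), array([482., 345.]), array([468., 233.]), array([465., 303.])]
```

Request:
{"op": "send_rows", "data": {"targets": [0,0,0,0,0,0.8,-1,0,0,0,0,0,0.8,-1,0,0,0,0,0,0.6,-1,0,0,0,0,0.4,0,-1,0,0,0,0,0,0,-1]}}

```text
time_s: 3.02
eef_pos: [583.1, -189.7, 65.8]
ee_rot: [0.001, -0.039, 0.999, -0.001]
force: [-0.6, -0.5, 0.7]
grip_width: 0.002
grip_force: 0.0
```

```bash
python3 -c "
from h import *
plan((0,-188-15,60))"
```

```text
t 3.02 pos [ 583.1 -189.7   65.8] tgt [ 581.5 -175.4   60. ] F [-0.6 -0.5  0.7] w 0.002 gf 0.0
 turn [-0.08  0.14  0.13] shift now [0.008 0.24  0.096] after turn [0.008 0.24  0.096]
```

Request:
{"op": "send_rows", "data": {"targets": [0,0,0,0,0.1,0,-1,0,0,0,0,0.05,0,-1,0,0,0,0,0.05,0,-1,0,0,0,0,0,0,-1]}}

```text
time_s: 3.52
eef_pos: [581.2, -179.5, 63.4]
ee_rot: [0.0, -0.038, 0.999, -0.0]
force: [-0.4, -0.2, 0.4]
grip_width: -0.007
grip_force: 0.0
```

Request:
{"op": "send_rows", "data": {"targets": [0,0,0,0,0.05,0,-1,0,0,0,0,0,0,-1]}}

```text
time_s: 3.78
eef_pos: [580.9, -176.5, 63.3]
ee_rot: [-0.0, -0.038, 0.999, -0.0]
force: [0.0, 0.1, 1.1]
grip_width: 0.001
grip_force: 0.1
```

Request:
{"op": "send_rows", "data": {"targets": [0,0,0,0,0.05,0,-1,0,0,0,0,0,0,-1]}}

```text
time_s: 4.03
eef_pos: [580.8, -173.9, 63.6]
ee_rot: [0.0, -0.038, 0.999, -0.0]
force: [0.4, -3.1, 1.3]
grip_width: -0.002
grip_force: 1.5
```

Request:
{"op": "send_rows", "data": {"targets": [0,0,0,0,0.05,0,-1,0,0,0,0,0.05,0,-1,0,0,0,0,0.05,0,-1,0,0,0,0,0.05,0,-1,0,0,0,0,0,0,-1]}}

```text
time_s: 4.65
eef_pos: [580.0, -161.2, 63.9]
ee_rot: [0.0, -0.038, 0.999, 0.0]
force: [-0.4, -1.0, 5.6]
grip_width: 0.004
grip_force: 2.8
```

Request:
{"op": "send_rows", "data": {"targets": [0,0,0,0,0.15,0,-1,0,0,0,0,0.15,0,-1,0,0,0,0,0.15,0,-1,0,0,0,0,0.15,0,-1,0,0,0,0,0,0,-1]}}

```text
time_s: 5.28
eef_pos: [577.1, -124.7, 63.6]
ee_rot: [0.0, -0.038, 0.999, 0.0]
force: [0.1, -0.3, 3.1]
grip_width: 0.002
grip_force: 1.0
```

```bash
python3 - <<'E'
from h import *
from rig import eyes
import pickle
plan((0,-123,63))
pickle.dump({n:eyes.capture(n) for n in("side","top")},open("d1.pkl","wb"))
E
```

```text
t 5.28 pos [ 577.1 -124.7   63.6] tgt [575.4 -95.6  63. ] F [ 0.1 -0.3  3.1] w 0.002 gf 1.0
 turn [0.04 0.01 0.03] shift now [-0.009  0.485  0.01 ] after turn [-0.009  0.485  0.009]
```

Request:
{"op": "send_rows", "data": {"targets": [0,0,0,0,0.1,0,-1,0,0,0,0,0.1,0,-1,0,0,0,0,0.05,0,-1,0,0,0,0,0,0,-1]}}

```text
time_s: 5.88
eef_pos: [575.8, -110.2, 63.2]
ee_rot: [-0.0, -0.038, 0.999, 0.0]
force: [1.1, 0.6, 1.9]
grip_width: -0.0
grip_force: 0.6
```

Request:
{"op": "send_rows", "data": {"targets": [0,0,0,0,0.03,0,-1,0,0,0,0,0.03,0,-1]}}

```text
time_s: 6.12
eef_pos: [575.8, -107.9, 63.4]
ee_rot: [0.0, -0.038, 0.999, -0.001]
force: [-0.1, -7.5, 3.0]
grip_width: 0.002
grip_force: 3.2
```

Request:
{"op": "send_rows", "data": {"targets": [0,0,0,0,0.03,0,-1,0,0,0,0,0.03,0,-1]}}

```text
time_s: 6.38
eef_pos: [575.8, -105.6, 64.0]
ee_rot: [0.001, -0.038, 0.999, -0.002]
force: [-1.3, -13.9, 2.8]
grip_width: 0.005
grip_force: 5.9
```

Request:
{"op": "send_rows", "data": {"targets": [0,0,0,0,0,0,-1,0,0,0,0,0,0,-1]}}

```text
time_s: 6.62
eef_pos: [575.7, -104.5, 64.0]
ee_rot: [0.001, -0.038, 0.999, -0.001]
force: [-0.4, -6.4, 5.5]
grip_width: -0.0
grip_force: 3.6
```

```bash
python3 - <<'E'
from h import *
from rig import eyes
import pickle,cv2
plan((0,-123,63))
D={n:eyes.capture(n) for n in("side","top","wrist")};pickle.dump(D,open("d2.pkl","wb"))
s=D["side"]["img"][160:245,225:325];w=D["wrist"]["img"]
a=np.hstack([cv2.resize(s,(400,340),interpolation=cv2.INTER_CUBIC),cv2.resize(w,(400,300))[:,:].repeat(1,0) if 0 else cv2.resize(w,(400,340))])
cv2.imwrite("pics/a2.png",a[:,:,::-1])
E
```

```text
t 6.62 pos [ 575.7 -104.5   64. ] tgt [575.4 -95.6  63. ] F [-0.4 -6.4  5.5] w -0.0 gf 3.6
 turn [-0.1   0.07 -0.03] shift now [-0.005  0.148  0.016] after turn [-0.006  0.148  0.016]
```

View pics/a2.png

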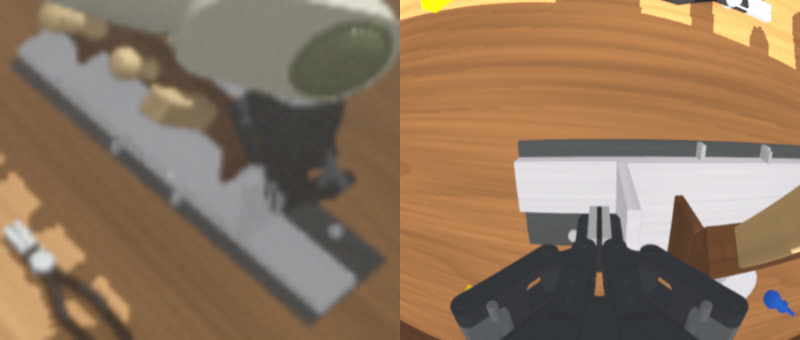

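The carriage has moved and is pressing against the detent crest, with the lugs at (118,147) and (177,193) in the left panel. I'll continue in small steps.

Request:
{"op": "send_rows", "data": {"targets": [0,0,0,0,0.03,0,-1,0,0,0,0,0,0,-1]}}

```text
time_s: 7.02
eef_pos: [575.5, -102.3, 63.9]
ee_rot: [0.001, -0.038, 0.999, -0.0]
force: [0.4, -3.4, 5.6]
grip_width: -0.003
grip_force: 3.1
```

Request:
{"op": "send_rows", "data": {"targets": [0,0,0,0,0.03,0,-1,0,0,0,0,0,0,-1]}}

```text
time_s: 7.28
eef_pos: [575.3, -100.1, 63.9]
ee_rot: [0.0, -0.038, 0.999, -0.0]
force: [-0.5, -1.8, 6.1]
grip_width: -0.001
grip_force: 2.7
```

Request:
{"op": "send_rows", "data": {"targets": [0,0,0,0,0.03,0,-1,0,0,0,0,0,0,-1]}}

```text
time_s: 7.52
eef_pos: [575.2, -98.0, 63.8]
ee_rot: [0.0, -0.038, 0.999, 0.0]
force: [-0.5, 1.1, 6.4]
grip_width: -0.001
grip_force: 2.5
```

Request:
{"op": "send_rows", "data": {"targets": [0,0,0,0,0.025,0,-1,0,0,0,0,0,0,-1]}}

```text
time_s: 7.78
eef_pos: [575.1, -96.5, 63.8]
ee_rot: [0.0, -0.038, 0.999, -0.0]
force: [-1.9, 0.4, 5.1]
grip_width: -0.002
grip_force: 2.6
```

Request:
{"op": "send_rows", "data": {"targets": [0,0,0,0,-0.2,0,-1,0,0,0,0,-0.6,0,-1,0,0,0,0,-0.6,-0.6,-1,0,0,0,0,-0.6,-0.6,-1,0,0,0,0,0,-0.6,-1]}}

```text
time_s: 8.4
eef_pos: [583.4, -219.1, 171.7]
ee_rot: [-0.0, -0.037, 0.999, 0.0]
force: [0.6, 0.1, -0.9]
grip_width: 0.0
grip_force: 0.0
```

```bash
python3 - <<'E'
from h import *
from rig import eyes
import pickle,cv2
plan((-30,-28,250))
D={n:eyes.capture(n) for n in("side","top","wrist")};pickle.dump(D,open("d3.pkl","wb"))
s=D["side"]["img"][160:245,225:325];w=D["wrist"]["img"]
cv2.imwrite("pics/a3.png",np.hstack([cv2.resize(s,(400,340),interpolation=cv2.INTER_CUBIC),cv2.resize(w[80:250,300:500],(400,340),interpolation=cv2.INTER_CUBIC)])[:,:,::-1])
E
```

```text
t 8.4 pos [ 583.4 -219.1  171.7] tgt [538.2  -3.2 250. ] F [ 0.6  0.1 -0.9] w 0.0 gf 0.0
 turn [ 0.02 -0.05 -0.19] shift now [ 0.488  3.644 -1.303] after turn [ 0.475  3.645 -1.304]
```

View pics/a3.png

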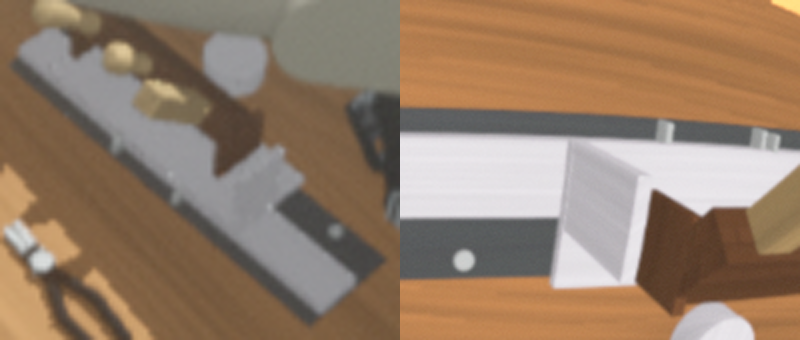

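```bash
python3 - <<'E'
from h import *
import pickle,cv2
D=pickle.load(open("d3.pkl","rb"));d=D["wrist"]
f=lambda u,v:((u-400+.5)/2-.5+300,(v+.5)/2-.5+80)
for n,q,z in[("top1",(637,182),102),("top2",(625,282),102),("homelug",(665,123),25),("worklug",(760,129),25),("pointer",(774,134),30)]:
  print(n,inrail(ray(d,f(*q),z)))
# template match of knob+square+round handles, top & side between d0 and d3
D0=pickle.load(open("d0.pkl","rb"))
p=[565.8,28,.0765]; s=.7071
for k in("side","top"):
  for n,X in(("sq",(-40,-108,140)),("knob",(-30,-40,130)),("round",(-40,28,140))):
    c=proj(D0[k],rail(p,[X]))[0].astype(int); h=9
    T=D0[k]["img"][c[1]-h:c[1]+h+1,c[0]-h:c[0]+h+1]
    best=[]
    w=45; I=D[k]["img"][c[1]-w:c[1]+w+1,c[0]-w:c[0]+w+1]
    r=cv2.matchTemplate(I,T,cv2.TM_CCOEFF_NORMED); _,m,_,l=cv2.minMaxLoc(r)
    y,x=l[1],l[0]; sub=lambda a,b,e:.5*(a-e)/(a-2*b+e)
    q=np.array([l[0]+sub(r[y,x-1],m,r[y,x+1]),l[1]+sub(r[y-1,x],m,r[y+1,x])])-(w-h)
    a=proj(D0[k],rail(p,[X]))[0]; b=proj(D0[k],rail(p,[np.add(X,(0,80,0))]))[0]; e=b-a
    print(k,n,round(m,2),np.round(q,1),"travel",round(80*(q@e)/(e@e),1))
E
```

```text
top1 [ -23.6 -108.8  102. ]
top2 [  22.6 -105.8  102. ]
homelug [-37.5 -46.2  25. ]
worklug [-38.7  31.   25. ]
pointer [-37.2  39.8  30. ]
side sq 0.97 [-16.8 -13.9] travel 79.3
side knob 0.92 [-15.3 -12.9] travel 77.0
side round 0.7 [11.1  8.1] travel -55.0
top sq 0.87 [-28.8   2.4] travel 80.1
top knob 0.89 [-27.8   2.5] travel 78.2
top round 0.94 [-28.6   2.6] travel 79.4
```

```bash
python3 - <<'E'
from h import *
import pickle,cv2
d=pickle.load(open("d3.pkl","rb"))["wrist"];w=pickle.load(open("w1.pkl","rb"))
a=cv2.resize(d["img"][130:165,420:500],(800,350),interpolation=cv2.INTER_CUBIC)
b=cv2.resize(w["img"][125:150,400:480],(800,250),interpolation=cv2.INTER_CUBIC)
cv2.imwrite("pics/a4.png",np.vstack([a,b])[:,:,::-1])
for n,c,o in(("d3",d,(420,130)),("w1",w,(400,125))):
  for y,zs in((-40,(20,25,30)),(40,(20,25,30))):
    for z in zs: print(n,y,z,np.round([(wproj(c,rail(P,[(x,y,z)])[0])-o+.5)*10 for x in(-37,-30)]).tolist())
E
```

```text
d3 -40 20 [[147.0, 116.0], [140.0, 176.0]]
d3 -40 25 [[169.0, 125.0], [162.0, 185.0]]
d3 -40 30 [[193.0, 133.0], [185.0, 194.0]]
d3 40 20 [[624.0, 157.0], [616.0, 211.0]]
d3 40 25 [[648.0, 165.0], [640.0, 220.0]]
d3 40 30 [[673.0, 174.0], [665.0, 229.0]]
w1 -40 20 [[230.0, 166.0], [224.0, 222.0]]
w1 -40 25 [[251.0, 173.0], [245.0, 231.0]]
w1 -40 30 [[272.0, 181.0], [266.0, 239.0]]
w1 40 20 [[704.0, 202.0], [697.0, 254.0]]
w1 40 25 [[727.0, 210.0], [720.0, 263.0]]
w1 40 30 [[750.0, 218.0], [743.0, 271.0]]
```

View pics/a4.png

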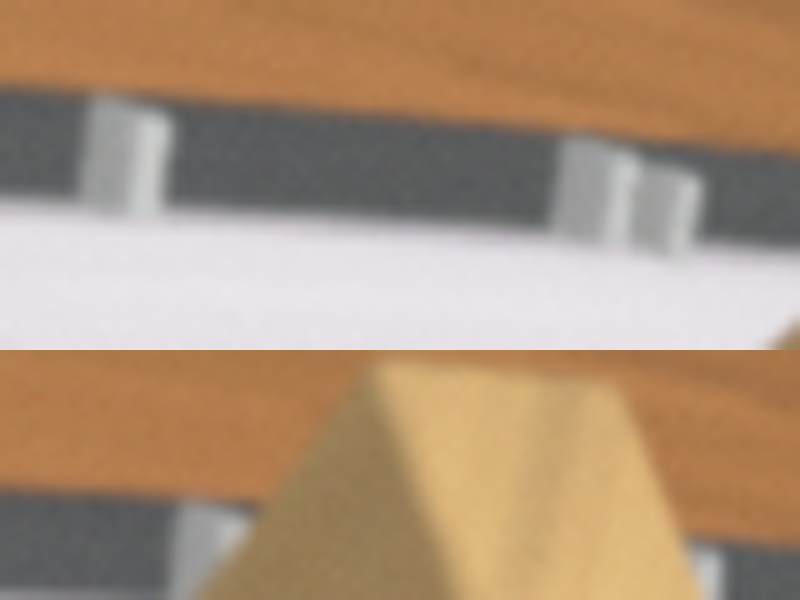

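The top half shows the home lug's top at u≈150 and the work lug's top at u≈620, with the pointer just in front at u≈685. Those match the projected positions for travel 80 mm (lug at z 20, pointer at z 30–34), so the carriage sits in the detent. Next is the file.

Request:
{"op": "send_rows", "data": {"targets": [0,0,0,0,0.1,-0.9,0,0,0,0,0.1,0.8,-0.25,0,0,0,0,0.2,0.95,0,0,0,0,0,0.2,0.95,0,0,0,0,0,0.05,0.8,0,0]}}

```text
time_s: 9.18
eef_pos: [533.2, -1.5, 239.0]
ee_rot: [-0.001, -0.038, 0.999, 0.0]
force: [0.0, 0.2, -0.2]
grip_width: 0.501
grip_force: 0.0
```

Request:
{"op": "send_rows", "data": {"targets": [0,0,0,0,0,0,0]}}

```text
time_s: 9.3
eef_pos: [533.6, -0.8, 239.2]
ee_rot: [-0.001, -0.04, 0.999, 0.0]
force: [0.2, -0.6, -0.2]
grip_width: 0.499
grip_force: 0.0
```

```bash
python3 - <<'E'
from h import *
from rig import eyes
import pickle,cv2
plan((-34,-27,118))
d=eyes.capture("wrist");pickle.dump(d,open("w4.pkl","wb"))
cv2.imwrite("pics/w4.png",cv2.resize(d["img"][:,:,::-1],(800,600),interpolation=cv2.INTER_CUBIC))
E
```

```text
t 9.3 pos [533.6  -0.8 239.2] tgt [534.2  -2.5 118. ] F [ 0.2 -0.6 -0.2] w 0.499 gf 0.0
 turn [ 0.06 -0.12  0.22] shift now [-0.011 -0.032  2.02 ] after turn [-0.007 -0.03   2.02 ]
```

View pics/w4.png

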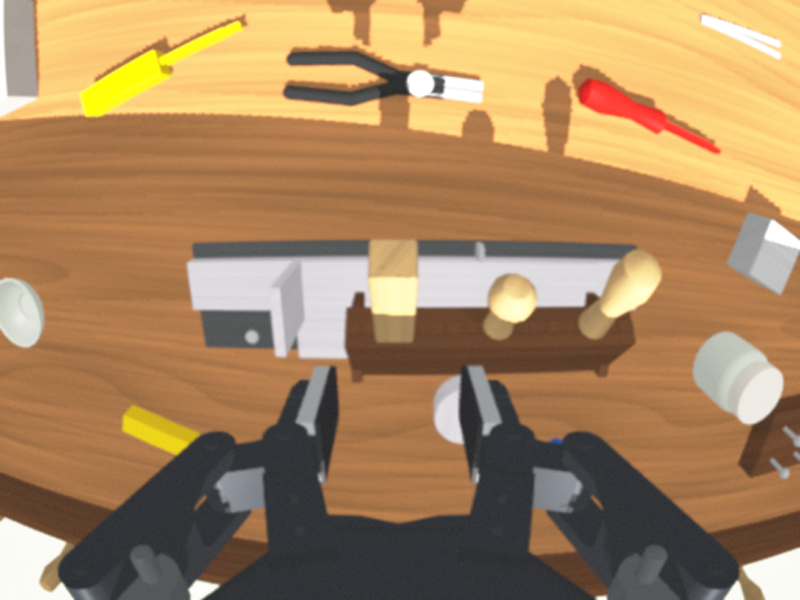

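The wrist view shows the square handle at (394,290), between the finger planes at (325 and 470). The knob at (510,300) is clear to the right.

```bash
python3 - <<'E'
from h import *
import pickle
d=pickle.load(open("w4.pkl","rb"))
g=lambda q:(np.array(q)+.5)*.64-.5
# end face: far-low edge (y241) and near-top edge (y271..); corners
for n,q,z in(("lowedge",(393,241),156.6),("topedge",(394,284),173.6)):print(n,inrail(ray(d,g(q),z)),"exp x",-60-8.5 if n[0]=="l" else -60+8.5)
plan((-34,-27,118))
E
```

```text
lowedge [-68.1 -27.9 156.6] exp x -68.5
topedge [-51.  -27.3 173.6] exp x -51.5
t 9.35 pos [534.1  -2.5 239.2] tgt [534.2  -2.5 118. ] F [0.  0.6 0.8] w 0.503 gf 0.0
 turn [ 0.03 -0.11  0.12] shift now [-5.00e-03 -2.00e-03  2.02e+00] after turn [-1.00e-03 -1.00e-03  2.02e+00]
```

Excellent agreement with the model. I'll go down and grip.

Request:
{"op": "send_rows", "data": {"targets": [0,0,0,0,0,0.7,0,0,0,0,0,0,0.7,0,0,0,0,0,0,0.4,0,0,0,0,0,0,0.22,0,0,0,0,0,0,0,0]}}

```text
time_s: 9.98
eef_pos: [534.4, -4.1, 118.4]
ee_rot: [-0.001, -0.038, 0.999, 0.0]
force: [0.3, -0.5, -0.1]
grip_width: 0.494
grip_force: 0.0
```

Request:
{"op": "send_rows", "data": {"newtons": 50, "targets": [0,0,0,0,0,0,-0.3,0,0,0,0,0,0,-0.7,0,0,0,0,0,0,-1,0,0,0,0,0,0,-1]}}

```text
time_s: 10.48
eef_pos: [535.1, -3.7, 120.1]
ee_rot: [0.001, -0.038, 0.999, -0.0]
force: [-0.9, -1.1, 5.9]
grip_width: 0.277
grip_force: 50.0
```

```bash
python3 -c "
from h import *
plan((-34,-27,118))"
```

```text
t 10.47 pos [535.1  -3.7 120.1] tgt [534.2  -2.5 118. ] F [-0.9 -1.1  5.9] w 0.277 gf 50.0
 turn [-0.05  0.11 -0.01] shift now [0.015 0.021 0.034] after turn [0.014 0.021 0.034]
```

Request:
{"op": "send_rows", "data": {"targets": [0,0,0,0.05,0,-0.05,-1,0,0,0,0.1,0,-0.1,-1,0,0,0,0.12,0,-0.12,-1,0,0,0,0.12,0,-0.12,-1]}}

```text
time_s: 10.98
eef_pos: [511.5, -5.3, 143.2]
ee_rot: [0.001, -0.038, 0.999, -0.0]
force: [4.6, 0.1, 0.3]
grip_width: 0.273
grip_force: 49.5
```

```bash
python3 -c "
from h import *
plan((-34,-27,118))"
```

```text
t 10.97 pos [511.5  -5.3 143.2] tgt [534.2  -2.5 118. ] F [4.6 0.1 0.3] w 0.273 gf 49.5
 turn [-0.01  0.12 -0.01] shift now [-0.379  0.017  0.42 ] after turn [-0.38   0.017  0.419]
```

Drawing smoothly with low force. I'll carry on along the slot.

Request:
{"op": "send_rows", "data": {"targets": [0,0,0,0.15,0,-0.15,-1,0,0,0,0.15,0,-0.15,-1,0,0,0,0.2,0,-0.2,-1,0,0,0,0.25,0,-0.25,-1,0,0,0,0.25,0,-0.25,-1]}}

```text
time_s: 11.6
eef_pos: [449.6, -9.7, 202.5]
ee_rot: [-0.002, -0.038, 0.999, 0.0]
force: [-0.6, -0.4, -1.3]
grip_width: 0.278
grip_force: 49.2
```

```bash
python3 -c "
from h import *
plan((-130,-27,237),45)"
```

```text
t 11.6 pos [449.6  -9.7 202.5] tgt [438.4  -9.9 237. ] F [-0.6 -0.4 -1.3] w 0.278 gf 49.2
 turn [ 4.000e-02 -4.519e+01 -2.000e-02] shift now [ 0.187  0.012 -0.574] after turn [-0.275  0.011 -0.537]
```

Request:
{"op": "send_rows", "data": {"targets": [0,-9,0,0.05,0,-0.12,-1,0,-9,0,0.05,0,-0.12,-1,0,-9,0,0.0,0,-0.12,-1,0,-9,0,0,0,-0.12,-1,0,-9,0,0,0,-0.12,-1]}}

```text
time_s: 12.22
eef_pos: [434.1, -9.5, 234.1]
ee_rot: [0.374, -0.037, 0.927, 0.017]
force: [0.3, 0.7, -0.9]
grip_width: 0.273
grip_force: 49.4
```

```bash
python3 -c "
from h import *
plan((-140,-27,237),45)"
```

```text
t 12.22 pos [434.1  -9.5 234.1] tgt [428.5 -10.6 237. ] F [ 0.3  0.7 -0.9] w 0.273 gf 49.4
 turn [ 0.29 -1.08  0.04] shift now [ 0.036 -0.011 -0.101] after turn [ 0.034 -0.012 -0.101]
```

Request:
{"op": "send_rows", "data": {"targets": [0,-0.5,0,0.03,0,-0.08,-1,0,0,0,0,0,0,-1,0,0,0,0,0,0,-1,0,0,0,0,0,0,-1]}}

```text
time_s: 12.72
eef_pos: [431.0, -10.4, 236.7]
ee_rot: [0.376, -0.037, 0.926, 0.017]
force: [-0.1, 0.0, -1.5]
grip_width: 0.274
grip_force: 49.3
```

```bash
python3 - <<'E'
from h import *
from rig import eyes
import pickle,cv2
plan((-140,-27,237),45)
D={n:eyes.capture(n) for n in("side","top","wrist")};pickle.dump(D,open("d5.pkl","wb"))
s=D["side"]["img"][120:260,170:340]; w=D["wrist"]["img"]
cv2.imwrite("pics/a5.png",np.hstack([cv2.resize(s,(400,330),interpolation=cv2.INTER_CUBIC),cv2.resize(w,(400,330))])[:,:,::-1])
E
```

```text
t 12.72 pos [431.  -10.4 236.7] tgt [428.5 -10.6 237. ] F [-0.1  0.  -1.5] w 0.274 gf 49.3
 turn [ 0.3  -0.81  0.03] shift now [ 0.027 -0.    -0.034] after turn [ 0.026 -0.001 -0.034]
```

View pics/a5.png

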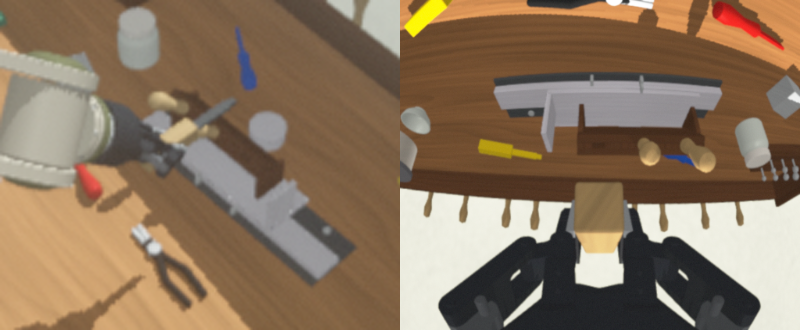

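```bash
python3 - <<'E'
from h import *
import pickle,cv2
D=pickle.load(open("d5.pkl","rb"));d=D["side"]
g=np.array([431,-10.4,236.7])+19*.7071*np.array([-1,-.0765,1])
for off in(112,117.5,123):
  for pit in(-6,0,6):
    a=np.radians(pit);v=np.array([np.cos(a),.0765,np.sin(a)])
    print(off,pit,np.round(proj(d,[g+off*v])[0],1))
print("obs",(170+235*.425,120+99*.424),"grasp",g)
# carriage shift d3->d5 from plate template
D3=pickle.load(open("d3.pkl","rb"))
I=D["top"]["img"];T=D3["top"]["img"][160:190,272:312];r=cv2.matchTemplate(I[145:205,257:327],T,cv2.TM_CCOEFF_NORMED);print(cv2.minMaxLoc(r))
E
```

```text
112 -6 [267.  165.2]
112 0 [267.3 162.6]
112 6 [267.2 160.1]
117.5 -6 [268.2 164.5]
117.5 0 [268.5 161.7]
117.5 6 [268.5 159.1]
123 -6 [269.5 163.8]
123 0 [269.8 160.9]
123 6 [269.8 158.1]
obs (269.875, 161.976) grasp [417.5651     -11.42776985 250.1349    ]
(-0.513806164264679, 0.9986823797225952, (2, 30), (15, 15))
```

The file is level to about 2°, its handle is at about 250 mm, and the carriage hasn't moved since the detent. I'll hand it in.

```bash
python3 -c "
from rig import job; print(job.finish_job())"
```

```text
the job is handed in; nothing more can be done
None
```

I pushed the rack into the work-station detent, drew the square-handled file and handed the job in at about 13 s, with the file held level (within about 2°) and its handle about 250 mm above the bench; the two other files are still in their slots.

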